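# Fit a spring-loaded roller into a bench roller conveyor

## Robot

A 6-joint arm with a two-finger parallel gripper is mounted at the origin on a cart in front of the work surface, level with it; the furniture and walls round the work are solid. World frame = base frame: x ahead of the robot, y to its left, z up, the work surface at z = 0. Lengths are in m, angles in rad, forces in N, time in s.
With the tool pointing down it reaches from about 0.3 to 0.85 m from the base axis. Payload 5.4 kg.
Tool frame: the origin (TCP) lies midway between the tips of the shut fingers; the grasp point (between the pads) lies arm.grasp_offset behind it (arm.grasp_offset is the distance from the TCP to the grasp point, in m); z points along the fingers, y is the line along which they close (so a half turn about z gives the same grasp; the last joint's range is limited). The gripper opens to 85 mm and grips with 20 to 120 N. Pads are 22 mm wide; open, the fingers measure 114 mm over their backs; the gripper's body (76 mm by 85 mm) begins 54 mm behind the grasp point. The pads swing forward as they close: fully open they stand 13 mm farther back than shut.
Start: joints at [-1.409, 0.158, 1.597, -0, 1.386, -0.21], TCP at [0.209, -0.536, 0.231] pointing down, gripper open.
Joint ranges: [-2.91, 2.91], [-0.94, 2.29], [0.18, 2.7], [-1.29, 4.43], [0.17, 2.64], [-3, 3]. Speed limits (rad/s): [2.57, 2.57, 3.14, 3.14, 3.14, 3.14].

## Interface

Orientations are given as a unit quaternion [w, x, y, z].
In Python, from plant import arm, vision, job, finder gives the robot as it stands.
- The arm moves only by the shell command python3 -m handwheel 'ROWS' [FORCE]. ROWS is JSON, a list of rows, each a list of 3 entries, a list of its own where there are three numbers: the shift along the tool's x, y, z scaled (see below), then the turn about the tool's z scaled (see below), then the closure, from -1 (fully open) to 1 (shut). In form: [[[tx, ty, tz], spin, gripper], ...]. A call has 1 to 20 rows; each row is the pose to reach, as a shift and turn from the pose commanded when the call began, along the tool's axes at that moment; what a row does not reach only later rows make up. The controller multiplies each number of a shift by 0.5 m and each number of a turn by 45 degrees. A row lasts 1/8 s, in which the tool goes at most 62.5 mm and 10.7 degrees, less where a joint would pass 70% of its speed; a pose out of reach is approached as far as the arm can. A call with a number of a shift or a turn outside -1 to 1 is refused whole. A call with a gripper value outside its range is refused whole. The fingers move at their own pace and stop on an object; FORCE is the grip in N (left out, the last holds). Time passes only in rows, so rows that repeat a pose let the fingers close. It gives the time, the measured TCP pose, the force, the opening and the grip force at its end, in the units of the state.
- arm.state(): the state, without advancing time (a new reading comes with each control period).
- vision.read_camera(name): name is "scene" or "top" or "wrist"; returns a dict with "image" (420x560x3 uint8, red, green, blue), "intrinsics" (3x3 intrinsics, pixels), "world_from_camera" (4x4, takes a point from camera to world coordinates). Camera axes: x right, y up, looking along -z (the intrinsics and any distortion apply to the point x, -y, -z); pixel columns grow to the right and rows downward; lengths in m; the calibration is good to about 2 mm. A picture is of the moment at which its call begins. There is no depth.
- job.job_done(): hands the job in; it is judged then, once.
Trained networks look in a picture, given as the dict that the camera call returned (one of the last four; its "shot" number tells which), for a name from the list of things; names that differ only in an ending like _2 or _b are one class to them, and where a whole thing is asked for, a point or a joint stands for the part that bears it (a point fixed in the world has none). Each returns a list of dicts, best first, with "p" (0 to 1); they miss things now and then, are a little off and sometimes report something else, mostly with a low value. They report only what shows in the picture. A call takes as long as a camera call. They do not tell look-alikes from the thing itself.
- finder.look_for(picture, label): "at" ([column, row] in pixels, amid what is visible of it).
The state is a dict: "time": time; "qpos": joint angles; "qvel": joint speeds; "joint_torque": joint torques, N m; "tcp_pos": TCP position; "eef_rot": TCP orientation; "force": force on the tool from outside, world axes, zero at the start; "wrist_torque": the same for the moment, N m; "opening": finger opening in m; "finger_force": force on a finger pad.
Only numpy, scipy, OpenCV 4.12 (cv2) and the standard library are available. Lean on these libraries where they do the work, as an engineer would, in place of code of your own. Each camera call takes 0.05 s, during which the arm holds its last target. There are 200 camera calls.

## Task

The front place of the small roller conveyor is empty: take the spare roller from its plywood rest and fit it there between the two white plastic bearing blocks. Its thin sprung pin goes into the hole of the left block, its thick stub into the hole of the right block; push it against its spring to get the stub in behind the block face, line the stub up with its hole, and let the spring push both ends fully home. Work gently, since the plastic blocks crack if you force the roller, and leave the grease tin, tape measure and pliers where they are.

Things in the scene. Friction and masses are not known exactly. Their poses are not given: they have to be found in the camera images.
- conveyor: Fixed bench section of a grey roller conveyor: two rails, tops at z 86 mm, x -48 to 188, y to +-101; three roller places 80 mm apart, the front one empty. Origin: on the counter under the middle of the empty place; x along the rails to the fitted rollers, y along the rollers to the left rail, z up. The roller must never press or knock on it with over 40 N, or the plastic blocks crack.
- left_face (a point): On the inner face (y = +75 mm) of the left white bearing block, 42 mm wide, 52 high, standing in an open-topped rail slot. Its blind hole, diameter 13, depth 8 mm, takes the thin pin; hole centre at conveyor x = 0, 16 mm below the block's top, at a height set by hand, NOT given: z between 66 and 82 mm. This point: x = 0, z = 74, axes as the conveyor. See or feel for the hole.
- right_face (a point): The same on the inner face (y = -75 mm) of the right block; its blind hole, diameter 17, depth 7 mm, takes the thick stub. Both holes are always at the same height: the two blocks are joined by a 22 mm wide flat bar 34 mm below the holes and clamped so that no allowed force shifts them.
- fitted_roller (a point): Middle of the nearest fitted roller, diameter 30 mm, free to turn; conveyor x = 80, y = -7, z = 76 mm. The other one is 80 mm behind it.
- roller: Loose steel roller, 0.3 to 0.5 kg: tube diameter 30, length 126 mm, origin at its middle, axis along its y; fixed stub at -y, sprung pin at +y. On the rest its axis is 46 mm above the counter. Home, its middle is at conveyor y = -7 mm; to get the stub behind the right face it must be pushed 7 mm further to the left (13 mm at most, then the spring is solid).
- pin_tip (a point): End of the roller's sprung pin, diameter 9 mm, tip bevelled 2.5 mm. It sticks out of the tube 30 mm when free, 14 mm when solid; pushes out with 2 N when free and 0.4 N more for each mm pushed in. Home: on the hole's bottom, conveyor y = +83 mm, pushed in 3 mm.
- stub_tip (a point): End of the roller's fixed stub, diameter 14 mm, 12 mm long, edge bevelled 2.5 mm. Home: on the hole's bottom, conveyor y = -82 mm.
- rest: Fixed plywood rest of the roller: base 70 x 130 x 8 mm, origin at its middle on the counter, y along the roller; two notched uprights, 10 mm thick, 37 high, at y = +-45 mm carry the tube, whose middle is free for fingers.
- grease_tin: Bystander: round green grease tin with pale lid, 73 mm across, 48 mm high, origin under its middle; stands behind the rest.
- tape_measure: Bystander: yellow and black tape measure, 32 x 80 x 62 mm, origin under its middle; stands behind the rest.
- pliers: Bystander: pair of pliers with red grips, 44 x 146 x 12 mm, lying flat between the rest and the conveyor, origin under its middle.
Things that resemble listed ones, but are neither listed nor needed, are in the scene too. There is more than one size of the roller; the job needs the larger.

How it is judged:
By the outcome, as a careful person would: the job done as asked, in the order asked, and still so for the second after the job is handed in, with the robot touching nothing.
It also fails if it takes over 51 s, if anything falls off the work surface, if the arm or the gripper's body presses on something with over 40 N, if the wrist force passes 120 N, or if a joint passes its speed limit or range.

## Working session

There is one attempt and no reset: what is moved stays moved. The work goes in short steps, Python scripts to look and compute and a shell command to move; the robot and the scene stay as the last step left them, time stands still between calls to the robot, and variables do not carry over. Pictures are saved under pics/ and viewed, at most 10 in all, crops included, and the job is handed in when it is done.

```bash
mkdir -p pics; ls; cat > h.py <<'E'
import numpy as np, cv2
from plant import arm, vision, job, finder
from scipy.spatial.transform import Rotation as R
def ray(p,uv):
    K=np.array(p["intrinsics"]);T=np.array(p["world_from_camera"])
    d=np.linalg.inv(K)@[uv[0],uv[1],1]; d=T[:3,:3]@(d*[1,-1,-1])
    return T[:3,3],d/np.linalg.norm(d)
def atz(p,uv,z):
    o,d=ray(p,uv); return o+d*(z-o[2])/d[2]
def proj(p,X):
    K=np.array(p["intrinsics"]);T=np.linalg.inv(np.array(p["world_from_camera"]))
    c=(T@np.r_[X,1])[:3]*[1,-1,-1]; c=K@c; return c[:2]/c[2]
def tri(rs):
    A=sum(np.eye(3)-np.outer(d,d) for o,d in rs);b=sum((np.eye(3)-np.outer(d,d))@o for o,d in rs)
    return np.linalg.solve(A,b)
def save(p,n): cv2.imwrite("pics/"+n,cv2.cvtColor(p["image"],cv2.COLOR_RGB2BGR))
E
python3 - <<'E'
from h import *
np.set_printoptions(precision=4,suppress=True)
s=arm.state();print({k:np.round(v,4) for k,v in s.items()},arm.grasp_offset)
zs=dict(conveyor=.08,left_face=.074,right_face=.074,fitted_roller=.09,roller=.06,pin_tip=.046,stub_tip=.046,rest=.03,grease_tin=.048,tape_measure=.06,pliers=.01)
for c in("scene","top"):
    p=vision.read_camera(c);save(p,c+"0.png");print(c,np.array(p["world_from_camera"])[:3])
    for l,z in zs.items():
        print(l,[(np.round(r["at"],1),round(r["p"],2),np.round(atz(p,r["at"],z),3)[:2]) for r in finder.look_for(p,l)[:3]])
print(s["time"],arm.state()["time"])
E
```

```text
pics
{'time': np.float64(0.0), 'qpos': array([-1.4091,  0.159 ,  1.5982, -0.    ,  1.3862, -0.2101]), 'qvel': array([-0.0005, -0.0012,  0.0016,  0.0003,  0.0011, -0.0004]), 'joint_torque': array([ -0.0017, -39.5995, -33.1436,  -0.0003,   0.0081,  -0.    ]), 'tcp_pos': array([ 0.2088, -0.5351,  0.2303]), 'eef_rot': array([-0.0009,  0.9828,  0.1848,  0.    ]), 'force': array([-0.217 , -0.9371, -0.2622]), 'wrist_torque': array([0.0323, 0.059 , 0.0122]), 'finger_force': np.float64(0.0), 'opening': np.float64(0.0855)} 0.0187
scene [[-0.7577  0.4207 -0.4989  0.0097]
 [-0.6525 -0.4739  0.5913  0.5799]
 [ 0.0124  0.7736  0.6336  0.6874]]
conveyor [(array([187.4, 260.8]), 0.69, array([0.507, 0.27 ]))]
left_face [(array([185.7, 257.2]), 0.56, array([0.523, 0.263]))]
right_face [(array([187. , 259.5]), 0.63, array([0.516, 0.265])), (array([335.4, 180. ]), 0.32, array([ 0.445, -0.173]))]
fitted_roller [(array([187. , 260.2]), 0.91, array([0.501, 0.275]))]
roller [(array([335.4, 181. ]), 0.65, array([ 0.453, -0.186])), (array([284.4, 193.5]), 0.56, array([ 0.52 , -0.054]))]
pin_tip []
stub_tip [(
[... 519 characters left out ...]
, 190.6]), 0.96, array([0.528, 0.251]))]
right_face [(array([184.3, 193.3]), 0.76, array([0.521, 0.249]))]
fitted_roller []
roller [(array([316.2, 181.6]), 0.69, array([ 0.559, -0.096])), (array([371.4, 224.2]), 0.56, array([ 0.449, -0.241]))]
pin_tip [(array([405.6, 183.6]), 0.35, array([ 0.559, -0.335]))]
stub_tip [(array([319.4, 183.9]), 0.79, array([ 0.554, -0.105])), (array([376.9, 221.5]), 0.71, array([ 0.456, -0.258]))]
rest [(array([366.9, 228.4]), 0.93, array([ 0.438, -0.235]))]
grease_tin [(array([405.7, 182.4]), 0.72, array([ 0.562, -0.335]))]
tape_measure [(array([358.4, 183.4]), 0.76, array([ 0.556, -0.207]))]
pliers [(array([271.9, 232.8]), 0.62, array([0.423, 0.02 ]))]
0.0 1.2
```

View both.

```bash
cd pics; python3 -c "
import cv2
a=cv2.imread('top0.png')[140:300,130:450];cv2.imwrite('a.png',cv2.resize(a,(800,400),interpolation=cv2.INTER_CUBIC))
a=cv2.imread('scene0.png')[120:360,100:420];cv2.imwrite('b.png',cv2.resize(a,(800,600),interpolation=cv2.INTER_CUBIC))"
```

```text
(no output)
```

View pics/a.png

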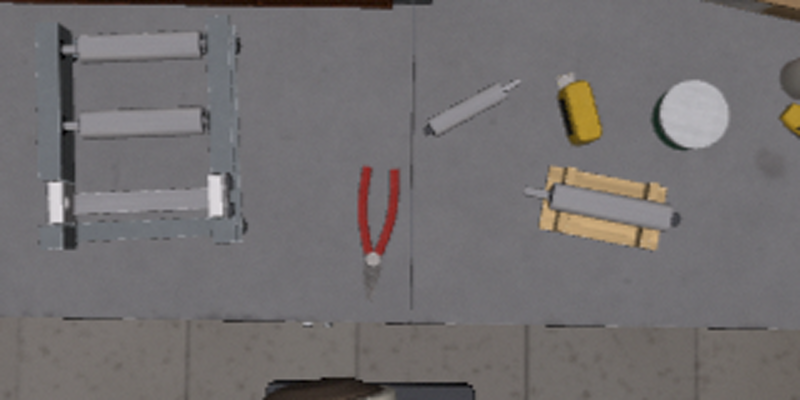

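View pics/b.png

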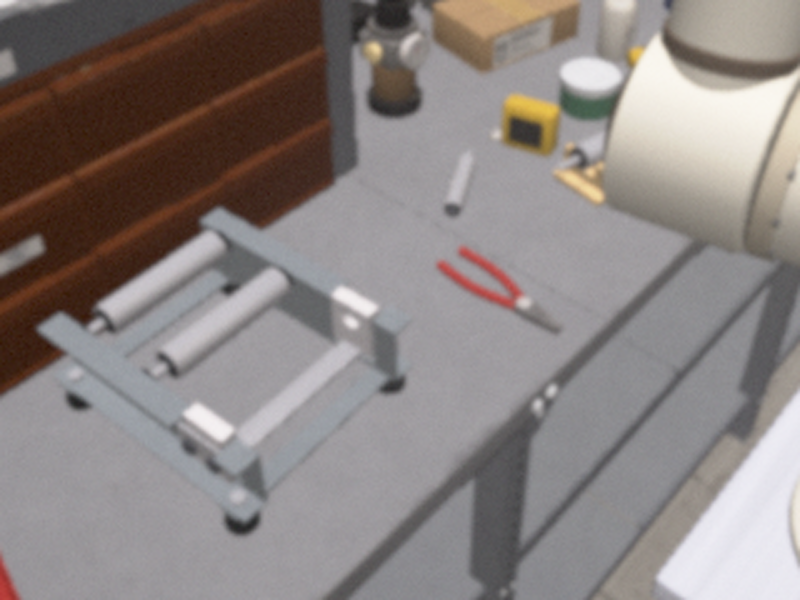

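The top picture crop (2.5×, offset 130,140) shows the spare roller on its rest, with the pin to the left at (527,190) and the stub at (675,218). A smaller look-alike lies at (470,108). The white blocks are at (55,202) and (218,195), with the pliers between the rest and the conveyor. The scene crop confirms that the front place is empty.

```bash
python3 -m handwheel '[[[0.65,-0.37,-0.04],-1,-1],[[0.65,-0.37,-0.04],-1,-1],[[0.65,-0.37,-0.04],-1,-1],[[0.65,-0.37,-0.04],-1,-1],[[0.65,-0.37,-0.04],-1,-1],[[0.65,-0.37,-0.04],-1,-1],[[0.65,-0.37,-0.04],-1,-1],[[0.65,-0.37,-0.04],-1,-1]]' 30; python3 -m handwheel '[[[0,0,0],-0.15,-1],[[0,0,0],-0.29,-1],[[0,0,0],-0.29,-1],[[0,0,0],-0.29,-1]]'
python3 - <<'E'
from h import *
np.set_printoptions(precision=4,suppress=True)
p=vision.read_camera("wrist");save(p,"w1.png")
print(np.array(p["world_from_camera"])[:3])
for l in("roller","pin_tip","stub_tip","rest"): print(l,[(np.round(r["at"],1),round(r["p"],2),atz(p,r["at"],.046)) for r in finder.look_for(p,l)[:3]])
E
```

```text
time: 2.2
tcp_pos: [0.4442, -0.2455, 0.2512]
eef_rot: [0.0, 0.837, 0.547, -0.0]
force: [-0.2, -1.0, 0.7]
opening: 0.0854
finger_force: 0.0
time: 2.7
tcp_pos: [0.4439, -0.2462, 0.2512]
eef_rot: [-0.0, 0.771, 0.637, -0.0]
force: [0.9, -0.7, 0.1]
opening: 0.0851
finger_force: 0.0
[[ 0.9823  0.1767  0.0624  0.46  ]
 [-0.1874  0.9282  0.3216 -0.163 ]
 [-0.0012 -0.3276  0.9448  0.3937]]
roller [(array([358.6,  35.5]), 0.97, array([ 0.5512, -0.1095,  0.046 ])), (array([293.3, 170. ]), 0.77, array([ 0.4589, -0.2374,  0.046 ]))]
pin_tip [(array([289.4, 111.9]), 0.46, array([ 0.4662, -0.1708,  0.046 ]))]
stub_tip [(array([292.7, 173.8]), 0.78, array([ 0.4573, -0.2419,  0.046 ])), (array([360.3,  36.2]), 0.57, array([ 0.5529, -0.1104,  0.046 ]))]
rest [(array([280.3, 170.7]), 0.72, array([ 0.4433, -0.2353,  0.046 ]))]
```

View pics/w1.png

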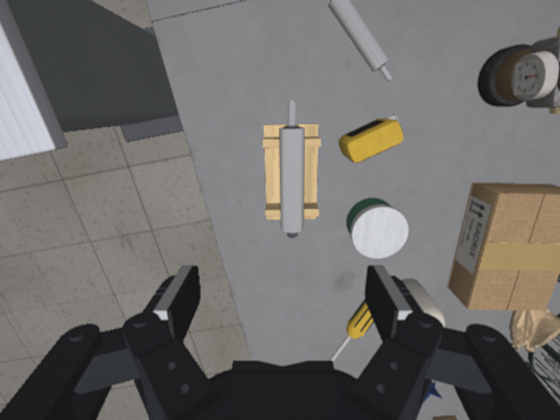

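The wrist picture shows the large roller on its rest: pin tip at (292,101), tube from (292,126) to (291,233), stub tip at (291,238). The grip axes are close to aligned with it.

```bash
python3 - <<'E'
from h import *
np.set_printoptions(precision=4,suppress=True)
im=cv2.imread("pics/w1.png").astype(int)
for r in (105,115,140,160,180,200,215,228):
    print(r,[tuple(im[r,c]) for c in range(276,308,2)] if r in(105,160) else "", np.argsort(-np.abs(np.diff(im[r,274:310].sum(1))))[:4]+274)
p=vision.read_camera("wrist")
for uv in((292,101),(292.3,126),(291.3,233),(291,238)): print(atz(p,uv,.046))
a,b=atz(p,(292.3,126),.046),atz(p,(291.3,233),.046);d=a-b
print((a+b)/2,np.linalg.norm(d),np.degrees(np.arctan2(d[1],d[0])))
E
```

```text
105 [(np.int64(140), np.int64(136), np.int64(136)), (np.int64(138), np.int64(136), np.int64(135)), (np.int64(138), np.int64(135), np.int64(135)), (np.int64(138), np.int64(135), np.int64(135)), (np.int64(138), np.int64(135), np.int64(136)), (np.int64(138), np.int64(135), np.int64(135)), (np.int64(125), np.int64(123), np.int64(123)), (np.int64(164), np.int64(160), np.int64(160)), (np.int64(168), np.int64(163), np.int64(163)), (np.int64(162), np.int64(159), np.int64(159)), (np.int64(139), np.int64(137), np.int64(137)), (np.int64(138), np.int64(135), np.int64(135)), (np.int64(137), np.int64(134), np.int64(134)), (np.int64(138), np.int64(136), np.int64(135)), (np.int64(139), np.int64(137), np.int64(137)), (np.int64(138), np.int64(136), np.int64(136))] [288 289 294 295]
115  [288 294 289 295]
140  [278 304 302 281]
160 [(np.int64(147), np.int64(197), np.int64(222)), (np.int64(139), np.int64(185), np.int64(214)), (np.int64(112), np.int64(116), np.int64(121)), (np.int64(148), np.int64(147), np.int64(147)), (np.int64(168), np.int64(166), np.int64(166)), (np.int64(169), np.int64(165), np.int64(167)), (np.int64(172), np.int64(168), np.int64(167)), (np.int64(171), np.int64(167), np.int64(167)), (np.int64(171), np.int64(167), np.int64(167)), (np.int64(172), np.int64(167), np.int64(167)), (np.int64(171), np.int64(167), np.int64(167)), (np.int64(171), np.int64(166), np.int64(167)), (np.int64(167), np.int64(164), np.int64(164)), (np.int64(144), np.int64(142), np.int64(142)), (np.int64(118), np.int64(140), np.int64(157)), (np.int64(132), np.int64(177), np.int64(206))] [278 279 304 281]
180  [279 304 278 281]
200  [279 303 301 304]
215  [303 279 304 301]
228  [300 301 282 283]
[ 0.4715 -0.1591  0.046 ]
[ 0.4671 -0.1858  0.046 ]
[ 0.4425 -0.3182  0.046 ]
[ 0.4408 -0.3252  0.046 ]
[ 0.4548 -0.252   0.046 ] 0.1346476017315965 79.45122070719665
```

```bash
python3 -m handwheel '[[[-0.002,0.022,0.12],-0.008,-1],[[-0.002,0.022,0.24],-0.008,-1],[[-0.002,0.022,0.24],-0.008,-1],[[-0.002,0.022,0.24],-0.008,-1]]'
python3 - <<'E'
from h import *
np.set_printoptions(precision=4,suppress=True)
p=vision.read_camera("wrist");save(p,"w2.png");s=arm.state();print(s["tcp_pos"],s["eef_rot"],np.array(p["world_from_camera"])[:3])
im=p["image"].astype(int)
for r in range(60,400,20):
    d=np.abs(np.diff(im[r,180:380].sum(1)));print(r,sorted(np.argsort(-d)[:6]+180))
E
```

```text
time: 3.5
tcp_pos: [0.4562, -0.2493, 0.1337]
eef_rot: [0.002, 0.768, 0.641, 0.0]
force: [0.7, -0.5, 1.1]
opening: 0.0856
finger_force: 0.0
[ 0.4568 -0.2498  0.1346] [0.0027 0.7677 0.6409 0.0004] [[ 0.9841  0.1684  0.0568  0.4711]
 [-0.1777  0.9292  0.3242 -0.1656]
 [ 0.0018 -0.3291  0.9443  0.276 ]]
60 [np.int64(202), np.int64(246), np.int64(302), np.int64(335), np.int64(339), np.int64(340)]
80 [np.int64(211), np.int64(235), np.int64(244), np.int64(314), np.int64(317), np.int64(347)]
100 [np.int64(274), np.int64(275), np.int64(276), np.int64(283), np.int64(284), np.int64(285)]
120 [np.int64(274), np.int64(275), np.int64(283), np.int64(284), np.int64(285), np.int64(286)]
140 [np.int64(241), np.int64(260), np.int64(299), np.int64(318), np.int64(368), np.int64(371)]
160 [np.int64(238), np.int64(261), np.int64(299), np.int64(322), np.int64(347), np.int64(348)]
180 [np.int64(261), np.int64(299), np.int64(317), np.int64(360), np.int64(367), np.int64(368)]
200 [np.int64(244), np.int64(261), np.int64(262), np.int64(264), np.int64(298), np.int64(316)]
220 [np.int64(245), np.int64(262), np.int64(263), np.int64(298), np.int64(315), np.int64(316)]
240 [np.int64(264), np.int64(297), np.int64(315), np.int64(366), np.int64(367), np.int64(368)]
260 [np.int64(243), np.int64(263), np.int64(297), np.int64(298), np.int64(355), np.int64(356)]
280 [np.int64(183), np.int64(198), np.int64(199), np.int64(360), np.int64(362), np.int64(365)]
300 [np.int64(198), np.int64(199), np.int64(200), np.int64(364), np.int64(365), np.int64(366)]
320 [np.int64(190), np.int64(191), np.int64(192), np.int64(372), np.int64(373), np.int64(374)]
340 [np.int64(180), np.int64(181), np.int64(182), np.int64(183), np.int64(184), np.int64(200)]
360 [np.int64(193), np.int64(194), np.int64(195), np.int64(332), np.int64(369), np.int64(370)]
380 [np.int64(200), np.int64(201), np.int64(214), np.int64(331), np.int64(334), np.int64(335)]
```

View pics/w2.png

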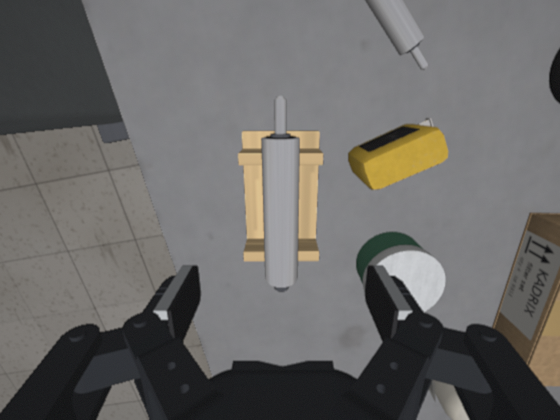

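The lower view shows the roller centred between the fingers: pin tip at (280,96), tube rows 137 to 285, stub tip at (281,291). The tin and tape are clear of the descent.

```bash
python3 - <<'E'
from h import *
np.set_printoptions(precision=4,suppress=True)
K=vision.read_camera("wrist")["intrinsics"]
T1=np.eye(4);T1[:3]=[[0.9823,0.1767,0.0624,0.46],[-0.1874,0.9282,0.3216,-0.163],[-0.0012,-0.3276,0.9448,0.3937]]
T2=np.eye(4);T2[:3]=[[0.9841,0.1684,0.0568,0.4711],[-0.1777,0.9292,0.3242,-0.1656],[0.0018,-0.3291,0.9443,0.276]]
a=dict(intrinsics=K,world_from_camera=T1);b=dict(intrinsics=K,world_from_camera=T2)
print("pin",tri([ray(a,(292,101)),ray(b,(280.3,96))]),atz(b,(280.3,96),.046))
print("stub",tri([ray(a,(291,238)),ray(b,(281.3,291))]),atz(b,(281.3,291),.046))
P,Q=atz(b,(280.3,96),.046),atz(b,(281.3,291),.046);d=(P-Q)/np.linalg.norm(P-Q)
m=P-d*.093;m2=Q+d*.075;print(np.linalg.norm(P-Q),m,m2,np.degrees(np.arctan2(d[1],d[0])))
s=arm.state();print(s["tcp_pos"]); r=R.from_quat(np.r_[s["eef_rot"][1:],s["eef_rot"][0]])
t=(m+m2)/2; t[2]=.046-.0187; print(r.as_matrix(), r.inv().apply(t-s["tcp_pos"])/.5, np.degrees(np.arctan2(*r.as_matrix()[[1,0],0])))
E
```

```text
pin [ 0.471  -0.1597  0.0597] [ 0.4712 -0.159   0.046 ]
stub [ 0.4406 -0.3272  0.0436] [ 0.4416 -0.3258  0.046 ]
0.1694157109676672 [ 0.455  -0.2506  0.046 ] [ 0.4547 -0.252   0.046 ] 79.94668185248541
[ 0.4569 -0.2499  0.1347]
[[ 0.1786  0.9839  0.0045]
 [ 0.9839 -0.1786 -0.004 ]
 [-0.0032  0.0051 -1.    ]] [-0.0028 -0.0047  0.2149] 79.71218585872086
```

```bash
python3 -m handwheel '[[[-0.002,-0.004,0.1],0,-1],[[-0.002,-0.004,0.17],0,-1],[[-0.002,-0.004,0.213],0,-1],[[-0.002,-0.004,0.213],0,-1],[[-0.002,-0.004,0.213],0,-0.2],[[-0.002,-0.004,0.213],0,0],[[-0.002,-0.004,0.213],0,0.2],[[-0.002,-0.004,0.213],0,0.5],[[-0.002,-0.004,0.213],0,1],[[-0.002,-0.004,0.213],0,1],[[-0.002,-0.004,0.213],0,1],[[-0.002,-0.004,0.213],0,1]]' 60
```

```text
time: 5.1
tcp_pos: [0.4546, -0.2499, 0.026]
eef_rot: [0.002, 0.768, 0.641, 0.001]
force: [5.5, -1.6, 1.2]
opening: 0.0285
finger_force: 59.1
```

```bash
python3 -m handwheel '[[[0,0,-0.05],0,1],[[0,0,-0.15],0,1],[[0,0,-0.27],0,1],[[0,0,-0.39],0,1],[[0.1,-0.035,-0.44],-0.1,1],[[0.2,-0.07,-0.44],-0.2,1],[[0.3,-0.105,-0.44],-0.285,1],[[0.4,-0.14,-0.44],-0.285,1],[[0.5,-0.175,-0.44],-0.285,1],[[0.6,-0.21,-0.44],-0.285,1],[[0.7,-0.245,-0.44],-0.285,1],[[0.8,-0.28,-0.44],-0.285,1],[[0.8,-0.28,-0.44],-0.285,1],[[0.8,-0.28,-0.44],-0.285,1]]' 80
python3 - <<'E'
from h import *
import pickle
np.set_printoptions(precision=4,suppress=True)
p=vision.read_camera("wrist");save(p,"w3.png");pickle.dump(p,open("w3.pkl","wb"))
s=arm.state();print(s["tcp_pos"],s["eef_rot"],s["force"],s["wrist_torque"])
for l in("left_face","right_face"): print(l,[(np.round(r["at"],1),round(r["p"],2),atz(p,r["at"],.074)) for r in finder.look_for(p,l)[:3]])
E
```

```text
time: 6.85
tcp_pos: [0.3857, 0.1692, 0.2437]
eef_rot: [-0.001, 0.691, 0.723, -0.001]
force: [-0.1, -0.4, -4.2]
opening: 0.0282
finger_force: 79.7
[0.3861 0.1688 0.244 ] [-0.0004  0.6916  0.7223 -0.0011] [ 0.3622  0.3882 -3.9619] [-0.031  -0.0138  0.0057]
left_face [(array([438.,  95.]), 0.62, array([0.5361, 0.271 , 0.074 ]))]
right_face [(array([438.9,  96. ]), 0.55, array([0.5372, 0.2701, 0.074 ]))]
```

View pics/w3.png

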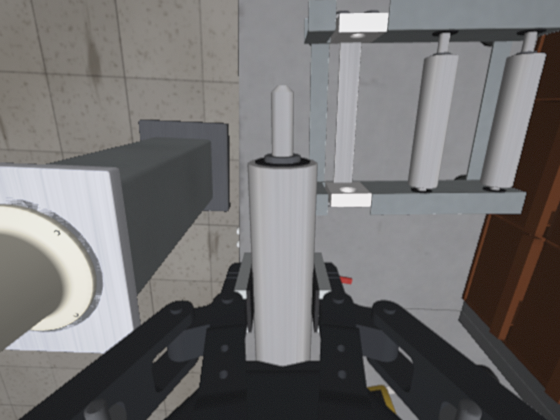

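The wrist picture shows the conveyor to the right of the held roller. The left block top is at (361,22) and the right at (349,195), both in view. I'll take a second, lower view for height.

```bash
python3 -m handwheel '[[[0.06,-0.02,0.07],0,1],[[0.06,-0.02,0.14],0,1],[[0.06,-0.02,0.14],0,1],[[0.06,-0.02,0.14],0,1]]'
python3 - <<'E'
from h import *
import pickle
p=vision.read_camera("wrist");save(p,"w4.png");pickle.dump(p,open("w4.pkl","wb"))
print(arm.state()["tcp_pos"])
a=cv2.imread("pics/w3.png");b=cv2.imread("pics/w4.png")
f=lambda i,x,y,w,h:cv2.resize(i[y:y+h,x:x+w],(w*4,h*4),interpolation=cv2.INTER_CUBIC)
L=np.vstack([f(a,310,0,100,50),f(a,310,170,100,50)])
R=np.vstack([f(b,310,50,100,75),f(b,310,225,100,75)])
c=np.zeros((600,800,3),np.uint8);c[:400,:400]=L;c[:,400:]=R;cv2.imwrite("pics/c.png",c)
E
```

```text
time: 7.5
tcp_pos: [0.3765, 0.1987, 0.1762]
eef_rot: [0.001, 0.692, 0.722, 0.001]
force: [-0.6, 0.0, -2.9]
opening: 0.0279
finger_force: 79.6
[0.37686777 0.19884991 0.17673344]
```

View pics/c.png

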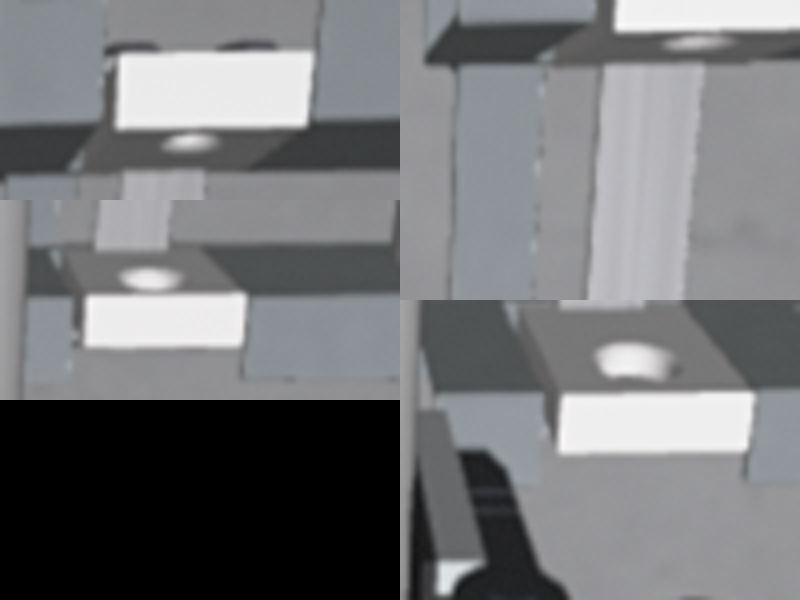

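The crops show both holes clearly. In the wide view the left hole is at about (357.4,35.4) and the right at (347.4,189.4). In the lower view they are at (384.6,60.1) and (368.9,240.4). I'll fit the conveyor pose to the corners and holes.

```bash
cat > fit.py <<'E'
from h import *
import pickle
from scipy.optimize import least_squares
np.set_printoptions(precision=4,suppress=True)
A=pickle.load(open("w3.pkl","rb"));B=pickle.load(open("w4.pkl","rb"))
# (pic, px, x, y, dz)
D=[(A,(339,32.25),-21,75,16),(A,(387,31.75),21,75,16),(A,(357.75,35.75),0,75,0),
(A,(330.75,193.5),-21,-75,16),(A,(371.5,193.25),21,-75,16),(A,(347.75,189.75),0,-75,0),
(B,(363.5,57.25),-21,75,16),(B,(385,60.5),0,75,0),(B,(349.5,248.25),-21,-75,16),(B,(398.25,248),21,-75,16),(B,(369.25,240.75),0,-75,0)]
def res(v):
    c,s=np.cos(v[2]),np.sin(v[2]);o=[]
    for p,uv,x,y,dz in D:
        x,y=x/1e3,y/1e3
        o.append(proj(p,[v[0]+c*x-s*y,v[1]+s*x+c*y,v[3]+dz/1e3])-np.array(uv)+.375)
    return np.ravel(o)
if __name__=="__main__":
    f=least_squares(res,[.457,.25,.04,.074],x_scale=[.01,.01,.01,.01])
    cov=np.linalg.inv(f.jac.T@f.jac)*2*f.cost/(len(f.fun)-4)
    print(f.x,np.degrees(f.x[2]),np.sqrt(np.diag(cov)));print(f.fun.reshape(-1,2))
    s=arm.state();print(s["tcp_pos"],s["eef_rot"])
    M=R.from_quat(np.r_[s["eef_rot"][1:],s["eef_rot"][0]]).as_matrix()
    print("pred pin",proj(B,s["tcp_pos"]+M@[.093,0,-.0187]),"pred tube end",proj(B,s["tcp_pos"]+M@[.063,0,-.0337]), "tube mid top",proj(B,s["tcp_pos"]+M@[.03,0,-.0337]))
    im=B["image"].astype(int)
    for r in(100,110,120,140,200,230): print(r,np.sort(np.argsort(-np.abs(np.diff(im[r,230:330].sum(1))))[:6]+230))
    print("col283",np.sort(np.argsort(-np.abs(np.diff(im[60:200,283].sum(1))))[:6]+60))
    print(M)
E
python3 fit.py
```

```text
[0.4535 0.2445 0.0554 0.0739] 3.176747869553268 [0.0001 0.0001 0.0014 0.0004]
[[-0.1185 -0.2634]
 [-0.789  -0.3231]
 [ 0.4453  0.048 ]
 [ 0.5248  0.331 ]
 [-0.466   0.2554]
 [ 0.2498 -0.1809]
 [-0.1041  0.2637]
 [ 0.5946  0.001 ]
 [ 0.3769  0.2801]
 [-0.2681 -0.004 ]
 [-0.4572 -0.439 ]]
[0.3769 0.1988 0.1767] [0.001  0.6918 0.7221 0.0013]
pred pin [283.2216  82.8458] pred tube end [283.1153 166.5661] tube mid top [282.9891 245.826 ]
100 [270 272 291 292 322 323]
110 [270 272 273 291 292 293]
120 [236 237 270 272 291 322]
140 [236 237 270 272 273 291]
200 [248 250 314 316 319 320]
230 [237 248 249 251 313 314]
col283 [155 156 163 166 167 168]
[[-0.0429  0.9991  0.0032]
 [ 0.9991  0.0429  0.0006]
 [ 0.0004  0.0032 -1.    ]]
```

The fit gives the conveyor at (0.4535, 0.2445), yaw 3.2°, hole height 73.9 mm. A level roller is too long to go in, so I'll tip it in a light grip by lowering its right end onto the right block's top. First I'll hover above the place.

```bash
python3 -m handwheel '[[[0.02,0.09,0.05],-0.016,1],[[0.045,0.158,0.12],-0.016,1],[[0.045,0.158,0.163],-0.016,1],[[0.045,0.158,0.163],-0.016,1],[[0.045,0.158,0.163],-0.016,1]]' 30
python3 - <<'E'
from h import *
np.set_printoptions(precision=4,suppress=True)
for i in range(2):
    p=vision.read_camera("wrist");s=arm.state();print(s["tcp_pos"],s["eef_rot"],s["force"],s["wrist_torque"],s["opening"])
save(p,"w5.png")
th=.0554;d=s["tcp_pos"][:2]-[.4535,.2445];print("conv",d[0]*np.cos(th)+d[1]*np.sin(th),-d[0]*np.sin(th)+d[1]*np.cos(th))
E
```

```text
time: 8.18
tcp_pos: [0.4546, 0.2253, 0.0954]
eef_rot: [0.001, 0.687, 0.727, 0.001]
force: [0.2, 0.0, -3.7]
opening: 0.0279
finger_force: 79.8
[0.4547 0.2253 0.0956] [0.0011 0.6868 0.7268 0.0017] [ 1.156  -0.713  -4.0453] [-0.004  -0.0018 -0.0272] 0.02805399534266475
[0.4546 0.2254 0.0954] [0.0011 0.6868 0.7269 0.0016] [-0.7397  0.2601 -4.4905] [0.0002 0.0117 0.004 ] 0.02772105004262628
conv 3.994700080351397e-05 -0.019176061655263994
```

```bash
python3 -m handwheel '[[[0,0,0.006],0,0.9],[[0,0,0.012],0,0.9]]' 30;python3 -m handwheel '[[[0,0,0.004],0,0.9],[[0,0,0.008],0,0.9],[[0,0,0.008],0,0.9]]' 30
```

```text
time: 8.52
tcp_pos: [0.4534, 0.2252, 0.0877]
eef_rot: [0.0, 0.687, 0.727, 0.0]
force: [0.1, -0.9, -3.9]
opening: 0.0283
finger_force: 79.8
time: 8.9
tcp_pos: [0.4534, 0.2256, 0.084]
eef_rot: [-0.0, 0.687, 0.727, 0.0]
force: [-3.9, 3.4, 4.0]
opening: 0.0281
finger_force: 80.7
```

```bash
python3 -m handwheel '[[[0,0,0.003],0,1],[[0,0,0.006],0,1]]' 30;python3 -m handwheel '[[[0,0,0.003],0,1],[[0,0,0.006],0,1]]' 30
```

```text
time: 9.15
tcp_pos: [0.4539, 0.226, 0.0815]
eef_rot: [0.0, 0.687, 0.727, 0.001]
force: [-3.6, 5.2, 6.7]
opening: 0.0277
finger_force: 81.4
time: 9.4
tcp_pos: [0.4541, 0.2264, 0.0787]
eef_rot: [-0.0, 0.687, 0.727, 0.002]
force: [-3.3, 6.8, 9.2]
opening: 0.028
finger_force: 82.2
```

```bash
python3 -m handwheel '[[[0,0,0.003],0,1],[[0,0,0.006],0,1]]' 30;python3 -m handwheel '[[[0,0,0.003],0,1],[[0,0,0.006],0,1]]' 30
python3 - <<'E'
from h import *
p=vision.read_camera("wrist");save(p,"w6.png")
a=cv2.imread("pics/w5.png")[:,100:500];b=cv2.imread("pics/w6.png")[:,100:500]
cv2.imwrite("pics/d.png",np.hstack([a,b]))
E
```

```text
time: 9.65
tcp_pos: [0.4542, 0.2267, 0.0759]
eef_rot: [-0.0, 0.687, 0.727, 0.002]
force: [-5.6, 6.8, 7.9]
opening: 0.0278
finger_force: 82.7
time: 9.9
tcp_pos: [0.4542, 0.2268, 0.0728]
eef_rot: [-0.0, 0.687, 0.727, 0.002]
force: [-2.5, 7.7, 5.2]
opening: 0.0274
finger_force: 83.1
```

View pics/d.png

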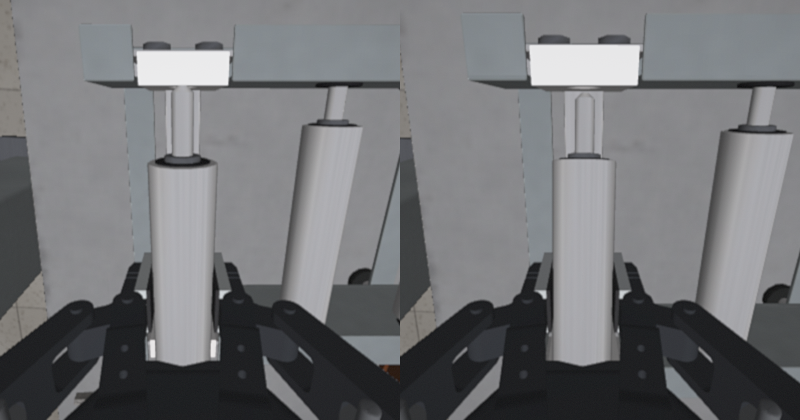

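It pivoted in the grip. The pin tip is now at about (285,94), lower and a little short of the left face. The pin column matches the block centre, (585) in the right half against a block spanning 530–643.

```bash
cat > tilt.py <<'E'
from h import *
from scipy.optimize import least_squares
np.set_printoptions(precision=4,suppress=True)
def run(p,tip,end,w=None):
    s=arm.state();M=R.from_quat(np.r_[s["eef_rot"][1:],s["eef_rot"][0]]).as_matrix();t=s["tcp_pos"]
    def pt(v,a,up):  # along axis a, up perpendicular ; v=tilt, slide, lateral
        c,n=np.cos(v[0]),np.sin(v[0]);a=a+v[1]
        return t+M@[a*c+up*n, v[2], -.020+a*n-up*c]
    def f(v): return np.r_[proj(p,pt(v,.093,.002))-tip, proj(p,pt(v,.063,.015))-end]
    r=least_squares(f,[.1,0,0],x_scale=[.1,.001,.001]);v=r.x
    th=.0554;C=lambda P:np.array([np.cos(th)*(P[0]-.4535)+np.sin(th)*(P[1]-.2445),-np.sin(th)*(P[0]-.4535)+np.cos(th)*(P[1]-.2445),P[2]])
    print("tilt",np.degrees(v[0]),"slide,lat mm",v[1:]*1e3,"res",r.fun);print("tip",C(pt(v,.093,0)),"mid",C(pt(v,0,0)),"tcp",C(t),"force",s["force"])
E
python3 - <<'E'
from tilt import *
p=vision.read_camera("wrist")
im=p["image"].astype(int).sum(2)
for n in("w5","w6"):
    im=cv2.imread(f"pics/{n}.png").astype(int).sum(2)
    c=282 if n=="w5" else 285
    print(n,"tip col profile",im[76:104,c],"end",im[150:172,c-15],[ (r,list(np.sort(np.argsort(-np.abs(np.diff(im[r,235:335])))[:4]+235))) for r in (105,120,175,200)])
run(p,[285,94],[284.5,159])
E
```

```text
w5 tip col profile [706 706 703 706 705 706 709 706 673 587 525 518 521 517 513 512 513 513
 512 508 508 511 510 508 509 509 508 512] end [510 516 504 417 269 164 179 214 228 230 238 229 168  89  70 122 208 312
 430 506 528 527] [(105, [np.int64(265), np.int64(270), np.int64(293), np.int64(299)]), (120, [np.int64(265), np.int64(270), np.int64(293), np.int64(299)]), (175, [np.int64(247), np.int64(249), np.int64(315), np.int64(317)]), (200, [np.int64(248), np.int64(250), np.int64(314), np.int64(316)])]
w6 tip col profile [697 697 697 697 697 697 700 700 663 485 409 473 442 320 290 420 489 482
 473 471 474 489 498 500 503 497 500 496] end [520 527 498 380 242 212 213 168 236 425 512 518 515 510 513 513 515 512
 511 512 512 514] [(105, [np.int64(264), np.int64(274), np.int64(294), np.int64(302)]), (120, [np.int64(264), np.int64(274), np.int64(294), np.int64(302)]), (175, [np.int64(251), np.int64(253), np.int64(313), np.int64(315)]), (200, [np.int64(251), np.int64(253), np.int64(313), np.int64(315)])]
tilt 13.385381515720761 slide,lat mm [-1.2083  1.0875] res [-0.3116 -0.002   0.2882  0.0019]
tip [0.0007 0.0716 0.0716] mid [ 0.0007 -0.0189  0.0928] tcp [-0.0003 -0.0177  0.0725] force [-2.49    8.0121  5.4993]
```

```bash
python3 -m handwheel '[[[0,-0.001,-0.003],0,1],[[0,-0.001,-0.003],0,1]]';python3 -m handwheel '[[[0.006,0,0],0,1],[[0.012,0,0],0,1],[[0.018,0,0],0,1],[[0.018,0,0],0,1]]'
```

```text
time: 10.25
tcp_pos: [0.454, 0.2263, 0.0738]
eef_rot: [0.0, 0.687, 0.727, 0.002]
force: [0.9, 6.5, 1.5]
opening: 0.0278
finger_force: 82.5
time: 10.75
tcp_pos: [0.4517, 0.2346, 0.0721]
eef_rot: [-0.001, 0.687, 0.727, 0.0]
force: [1.7, 1.0, -3.3]
opening: 0.0278
finger_force: 81.8
```

```bash
python3 -c "
from h import *
p=vision.read_camera('wrist');save(p,'w7.png');print([arm.state()[k].round(4) for k in('tcp_pos','force')])
b=p['image'][30:230,180:400,::-1];cv2.imwrite('pics/e.png',cv2.resize(b,(660,600),interpolation=cv2.INTER_CUBIC))"
```

```text
[array([0.4518, 0.2345, 0.0722]), array([ 0.8023,  1.2991, -3.9501])]
```

View pics/e.png

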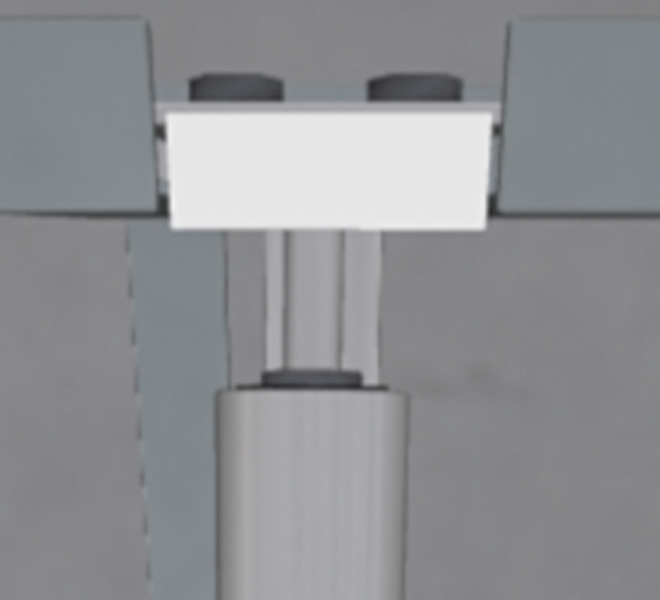

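The pin now reaches past the left face with no spring force, so it is in the hole. It sits about 1.3 mm low in x (pin at col 316, block centre 329 in the 3× crop). I'll correct that while pushing on.

```bash
python3 -m handwheel '[[[0,0.002,-0.002],0,1],[[0.004,0.003,-0.002],0,1],[[0.008,0.003,-0.002],0,1],[[0.012,0.003,-0.002],0,1],[[0.012,0.003,-0.002],0,1]]'
```

```text
time: 11.42
tcp_pos: [0.4531, 0.2399, 0.0735]
eef_rot: [0.0, 0.687, 0.727, -0.001]
force: [-0.2, -3.2, -6.0]
opening: 0.0277
finger_force: 81.7
```

```bash
python3 -m handwheel '[[[0.004,0,0],0,1],[[0.008,0,0],0,1],[[0.012,0,0],0,1],[[0.017,0,0],0,1],[[0.017,0,0],0,1]]'
```

```text
time: 12.05
tcp_pos: [0.4526, 0.2478, 0.0732]
eef_rot: [0.0, 0.687, 0.727, -0.001]
force: [1.2, -7.1, -8.7]
opening: 0.0278
finger_force: 81.8
```

```bash
python3 -m handwheel '[[[0,0,0.005],0,1],[[0,0,0.010],0,1],[[0,0,0.015],0,1],[[0,0,0.015],0,1]]';python3 -m handwheel '[[[0,0,0.005],0,1],[[0,0,0.010],0,1],[[0,0,0.015],0,1],[[0,0,0.015],0,1]]'
```

```text
time: 12.55
tcp_pos: [0.4536, 0.2486, 0.0672]
eef_rot: [0.0, 0.687, 0.727, 0.0]
force: [-1.1, -6.7, -0.8]
opening: 0.0282
finger_force: 82.0
time: 13.05
tcp_pos: [0.4549, 0.2493, 0.061]
eef_rot: [0.001, 0.687, 0.727, 0.002]
force: [-1.0, -7.2, 5.1]
opening: 0.0279
finger_force: 82.2
```

```bash
python3 -m handwheel '[[[0,0,0.004],0,1],[[0,0,0.008],0,1],[[0,0,0.012],0,1],[[0,0,0.016],0,1],[[0,0,0.016],0,1]]'
python3 - <<'E'
from tilt import *
p=vision.read_camera("wrist");save(p,"w8.png")
im=p["image"].astype(int).sum(2)
for r in(100,110,120,175,200): print(r,np.sort(np.argsort(-np.abs(np.diff(im[r,235:335])))[:6]+235))
for c in(270,283,297):print(c,np.sort(np.argsort(-np.abs(np.diff(im[60:200,c])))[:8]+60))
b=p['image'][:,130:450,::-1];cv2.imwrite('pics/f.png',cv2.resize(b,(457,600),interpolation=cv2.INTER_CUBIC))
q=vision.read_camera("scene");b2=q['image'][190:310,160:270,::-1];b2=cv2.resize(b2,(343,374),interpolation=cv2.INTER_CUBIC)
c=np.zeros((600,800,3),np.uint8);c[:,:457]=cv2.imread('pics/f.png');c[:374,457:]=b2;cv2.imwrite('pics/g.png',c)
E
```

```text
time: 13.68
tcp_pos: [0.455, 0.249, 0.053]
eef_rot: [0.001, 0.687, 0.727, 0.002]
force: [-0.7, -7.2, 4.4]
opening: 0.028
finger_force: 82.4
100 [267 268 283 284 291 327]
110 [289 292 316 323 329 333]
120 [238 259 273 278 280 289]
175 [245 246 247 248 314 316]
200 [246 247 248 249 313 315]
270 [106 107 148 153 154 167 168 169]
283 [106 148 156 157 164 167 168 169]
297 [ 86  97  98 106 148 154 155 168]
```

View pics/g.png

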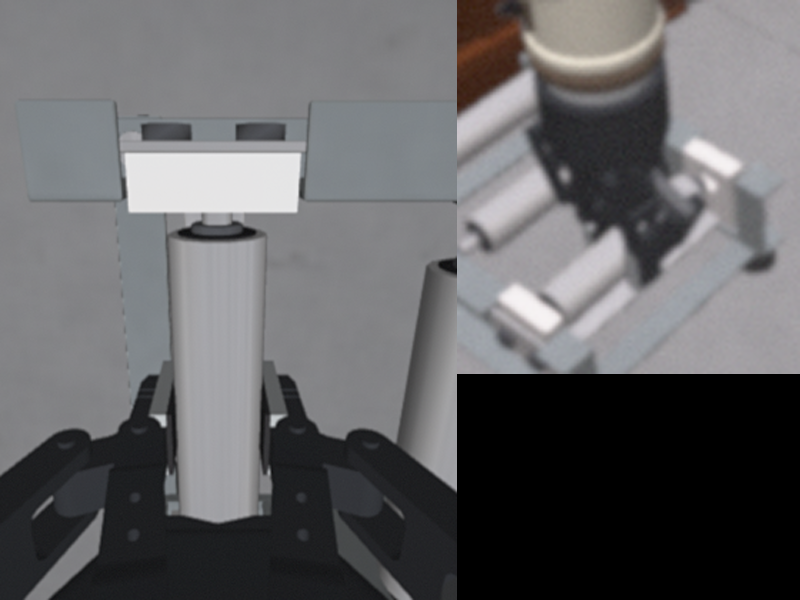

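The roller is level, with the pin in the left hole and the stub behind the right face. It sits about 1.3 mm towards +x (pin col 218, block centre 213.5). I'll centre it, then let it travel right.

```bash
python3 -m handwheel '[[[0,-0.0015,0],0,1],[[0,-0.003,0],0,1],[[0,-0.003,0],0,1]]'; python3 -m handwheel '[[[-0.005,0,0],0,1],[[-0.010,0,0],0,1],[[-0.010,0,0],0,1]]'
```

```text
time: 14.15
tcp_pos: [0.4546, 0.249, 0.0534]
eef_rot: [0.002, 0.687, 0.727, 0.003]
force: [1.4, -7.0, 3.3]
opening: 0.0282
finger_force: 82.2
time: 14.52
tcp_pos: [0.4549, 0.2442, 0.0534]
eef_rot: [0.002, 0.687, 0.726, 0.003]
force: [1.4, -5.2, 2.7]
opening: 0.028
finger_force: 82.2
```

```bash
python3 -c "
from h import *
for i in range(2):
    vision.read_camera('top');s=arm.state();print([s[k].round(4) for k in('tcp_pos','force','wrist_torque')])
th=.0554;d=s['tcp_pos'][:2]-[.4535,.2445];print(d[0]*np.cos(th)+d[1]*np.sin(th),-d[0]*np.sin(th)+d[1]*np.cos(th))"
```

```text
[array([0.4549, 0.2443, 0.0534]), array([ 2.448 , -5.0573,  3.3685]), array([-0.2817, -0.1971, -0.0821])]
[array([0.4549, 0.2443, 0.0534]), array([ 1.3579, -5.993 ,  2.9573]), array([-0.2903, -0.2437, -0.0611])]
0.0013424221831276639 -0.0002571564431414104
```

```bash
python3 -m handwheel '[[[0,-0.002,0],0,1],[[-0.003,-0.002,0],0,1],[[-0.006,-0.002,0],0,1],[[-0.006,-0.002,0],0,1]]'; python3 -m handwheel '[[[-0.003,0,0],0,1],[[-0.006,0,0],0,1],[[-0.006,0,0],0,1]]'
```

```text
time: 15.12
tcp_pos: [0.4546, 0.2415, 0.0536]
eef_rot: [0.002, 0.687, 0.726, 0.004]
force: [2.6, -4.2, 2.4]
opening: 0.028
finger_force: 82.1
time: 15.5
tcp_pos: [0.4544, 0.2386, 0.0532]
eef_rot: [0.002, 0.687, 0.726, 0.004]
force: [4.3, -2.0, 3.9]
opening: 0.0276
finger_force: 82.1
```

```bash
python3 -m handwheel '[[[-0.001,0.002,0],0,1],[[-0.003,0.002,0],0,1],[[-0.003,0.002,0],0,1]]'
python3 - <<'E'
from h import *
p=vision.read_camera("wrist");save(p,"w9.png")
q=vision.read_camera("scene");b2=cv2.resize(q['image'][190:310,160:270,::-1],(400,436),interpolation=cv2.INTER_CUBIC)
t=vision.read_camera("top");save(t,"t9.png")
c=np.zeros((600,800,3),np.uint8);b=p['image'][:,140:420,::-1];c[:,:400]=cv2.resize(b,(400,600),interpolation=cv2.INTER_CUBIC);c[:436,400:]=b2;cv2.imwrite('pics/h9.png',c)
E
```

```text
time: 15.88
tcp_pos: [0.4544, 0.2385, 0.053]
eef_rot: [0.0, 0.687, 0.726, 0.004]
force: [2.6, 4.7, 5.0]
opening: 0.0279
finger_force: 82.3
```

View pics/h9.png

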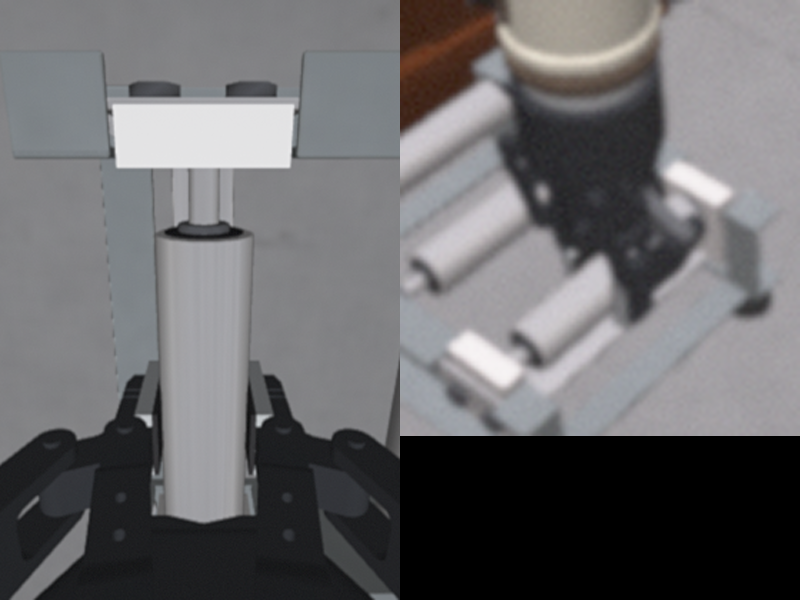

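The stub has bottomed: it stopped at mid y ≈ −7 mm and the axial force rose from −2 to +4.7 N. The picture shows the pin in the left block, roughly centred on it, and the roller level. Now I'll release it and rise.

```bash
python3 -m handwheel '[[[0.001,0,0],0,0.3],[[0.001,0,0],0,0.1],[[0.001,0,0],0,-0.1],[[0.001,0,0],0,-0.2],[[0.001,0,0],0,-0.2],[[0.001,0,0],0,-0.2]]'; python3 -m handwheel '[[[0,0,-0.02],0,-0.2],[[0,0,-0.06],0,-0.2],[[0,0,-0.12],0,-0.2],[[0,0,-0.2],0,-0.2],[[0,0,-0.28],0,-0.2],[[0,0,-0.28],0,-0.2]]'
python3 - <<'E'
from h import *
np.set_printoptions(precision=1,suppress=True)
p=vision.read_camera("wrist");save(p,"w10.png")
th=.0554
def W(x,y,z): x,y=x/1e3,y/1e3;return [.4535+np.cos(th)*x-np.sin(th)*y,.2445+np.sin(th)*x+np.cos(th)*y,z/1e3]
for n,P in dict(tubeL=(0,56,88.9),tubeR=(0,-70,88.9),tubeLa=(-15,56,73.9),tubeLb=(15,56,73.9),tubeRa=(-15,-70,73.9),tubeRb=(15,-70,73.9),pinface=(0,75,73.9)).items(): print(n,proj(p,W(*P)))
im=p["image"].astype(int).sum(2)
u,v=proj(p,W(0,56,88.9)).astype(int);print("colL",v-25,im[v-25:v+15,u])
u,v=proj(p,W(0,-70,88.9)).astype(int);print("colR",v-15,im[v-15:v+25,u])
for y in(50,0,-60):
    u,v=proj(p,W(0,y,80)).astype(int);e=im[v,u-35:u+36];print("row",y,v,u,np.sort(np.argsort(-np.abs(np.diff(e)))[:5]+u-35),"pred",proj(p,W(-15,y,73.9))[0],proj(p,W(15,y,73.9))[0])
E
```

```text
time: 16.77
tcp_pos: [0.452, 0.2366, 0.0507]
eef_rot: [-0.0, 0.687, 0.727, -0.0]
force: [0.2, -0.8, -0.9]
opening: 0.051
finger_force: 0.0
time: 17.52
tcp_pos: [0.4547, 0.2373, 0.1955]
eef_rot: [0.002, 0.687, 0.727, 0.004]
force: [-0.1, 0.2, -0.0]
opening: 0.051
finger_force: 0.0
tubeL [280.5 133.4]
tubeR [280.4 266.5]
tubeLa [263.4 131.9]
tubeLb [297.5 131.9]
tubeRa [265.7 258.9]
tubeRb [295.1 258.8]
pinface [280.4 109.1]
colL 108 [725 700 622 542 533 542 539 539 541 538 538 540 537 539 537 538 538 536
 539 537 480 384 300 240 231 390 523 560 561 560 559 559 558 561 559 560
 559 557 559 559]
colR 251 [554 556 555 555 557 554 553 554 557 554 555 551 559 558 512 397 300 295
 333 339 429 665 721 718 712 714 712 712 714 714 714 716 716 656 504 444
 444 445 450 450]
row 50 139 280 [261 265 266 296 298] pred 263.52079607171646 297.32349191093084
row 0 194 280 [262 266 267 293 297] pred 264.50768941979857 296.30820250972056
row -60 252 280 [259 260 267 301 302] pred 265.5478202142787 295.2380209270945
```

```bash
python3 -c "
from plant import job
print(job.job_done())"
```

```text
the job is handed in; nothing more can be done
None
```

I fitted the spare roller in the front place and handed the job in at about 18 s: pin in the left block, stub bottomed in the right, gripper clear. The last wrist picture has both tube ends within about 1 mm of home, wrist readings stayed around 10 N, and the tin, tape and pliers weren't approached (not re-checked at the end).

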